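# Stop-button check at the lens edging bench

## Robot

A 6-joint arm with a two-finger parallel gripper is mounted at the origin on the work surface. World frame = base frame: x ahead of the robot, y to its left, z up, the work surface at z = 0. Lengths are in mm, angles in rad, forces in N, time in s.
With the tool pointing down it reaches from about 350 to 875 mm from the base axis. Payload 4.2 kg.
Tool frame: the origin (TCP) lies midway between the tips of the shut fingers; the grasp point (between the pads) lies 19 mm behind it; y points along the fingers, x is the direction in which the jaws open and shut, and the axes are right-handed (so a half turn about y gives the same grasp; the last joint's range is limited). The gripper opens to 85 mm and grips with 20 to 120 N. Pads are 22 mm wide; open, the fingers measure 114 mm over their backs; the gripper's body (76 mm by 85 mm) begins 54 mm behind the grasp point. The pads swing forward as they close: fully open they stand 13 mm farther back than shut.
Start: joints at [1.58, 0.385, 0.008, 0, -1.194, -0.259], TCP at [154.475, 605.588, 196.212] pointing down, gripper open.
Joint ranges: [-3.14, 3.14], [-1.21, 2.06], [-1.07, 1.41], [-3.16, 2.05], [-2.99, -0.16], [-3.1, 3.1]. Speed limits (rad/s): [2.79, 2.79, 3.14, 3.14, 3.14, 3.14].

## Interface

Orientations are given as a unit quaternion [x, y, z, w].
In Python, from bench import read_state, get_image, job_done gives the robot as it stands.
- The arm moves only by the tool play_rows, never from a script. Its argument "series" is a list of rows, each a list of 7 numbers: the shift along the tool's x, y, z in m, then the turn, a rotation vector about the tool's x, y, z in rad, then the finger opening in m, from 0 to 0.0854. In form: [[x, y, z, wx, wy, wz, claw], ...]. A call has 1 to 10 rows; each row shifts and turns the pose as measured when the row begins, along the tool's axes as they then stand; what a row does not reach is not made up. A row lasts 1/10 s, in which the tool goes at most 50 mm and 8.59 degrees, less where a joint would pass 70% of its speed; a pose out of reach is approached as far as the arm can. A call with a gripper value outside its range is refused whole. The fingers move at their own pace and stop on an object; the grip force is fixed at half the most. Time passes only in rows, so rows that do not move let the fingers close. It gives the time, the measured TCP pose, the force and the opening at its end, in the units of the state.
- read_state(): the state, without advancing time (a new reading comes with each control period).
- get_image(name): name is "scene" or "top" or "wrist"; returns a dict with "color" (400x640x3 uint8, red, green, blue), "intrinsics" (3x3 intrinsics, pixels), "origin" and "orientation" of the camera in the world. Camera axes: x right, y down, z forward; pixel columns grow to the right and rows downward; lengths in mm; the calibration is good to about 2 mm. The wrist camera is an equidistant fisheye: a pixel r from the principal point sees the ray r / f radians off the axis. A picture is of the moment at which its call begins. There is no depth.
- job_done(): hands the job in, once; it reports no verdict.
The state is a dict: "clock": time; "joints": joint angles; "joint_vel": joint speeds; "joint_efforts": joint torques, N m; "position": TCP position; "ee_rot": TCP orientation; "contact_force": force on the tool from outside, world axes, zero at the start; "wrist_torque": the same for the moment, N m; "gripper_width": finger opening in mm.
Only numpy, scipy, OpenCV 4.12 (cv2) and the standard library are available. Lean on these libraries where they do the work, as an engineer would, in place of code of your own. Each camera call takes 0.05 s, during which the arm holds its last target. There are 200 camera calls.

## Task

Do the daily stop check of the lens edger: with your fingertips, without gripping anything, push the mushroom-headed stop button straight in until it latches, then turn its head clockwise (seen from above) by pushing on its wing until it unlatches and springs all the way back up. Then press the round reset button fully in and let it come out. Do not press the square start button, be gentle with the stop head, and leave the bottle, glasses and other loose things where they stand.

Things in the scene. Friction and masses are not known exactly. Their poses are not given: they have to be found in the camera images.
- stop_base: Stop station: fixed grey plastic housing 80 x 80 mm, 60 mm high, alone in having a mushroom head on top. Origin: centre of its underside on the bench; z up; its yaw gives the direction of the wing at rest. The head's axis is its z axis.
- stop_top (a point): Top centre of the black mushroom head's wing, on the axis, 112 mm above the bench when the button is out. Head: dome 60 mm across, its crown 18 mm below this point; across it stands the wing, a raised bar 58 mm long, 11 mm wide, rising 18 mm above the crown, along the x axis of this point (the x axis turns with the head).
- stop_wing (a point): Point on the top of the wing, 24 mm from the axis towards the end of the wing at the -x side of the head (5 mm short of that end; the end nearest the robot at yaw 0).
- stop (a joint): Height of the stop button: 0 out, m downward; about 0.008 latched, 0.010 bottomed. Sprung outward: pushing it down takes 3 N rising to about 8 N. It latches (with the head at its resting angle) once about 8 mm down and then stays in untouched.
- stop_head (a joint): Twist of the stop head, rad, clockwise from above positive; 0 at rest (spring-returned, a push of about 2 to 4 N on the wing's end turns it), hard stop at 0.9. From latched, it unlatches between about 0.45 and 0.6; once let go it springs up 8 mm to out and turns back to 0.
- reset_box: Reset station: fixed grey housing 70 x 70 mm, 60 mm high, carrying the round black push button. Origin: centre of its underside.
- reset_top (a point): Centre of the top of the round reset button, 32 mm across, 82 mm above the bench when out.
- reset (a joint): Travel of the reset button, m downward; 0 out, 0.006 fully in, where it takes 5 N; springs back.
- start_box: Start station: the same housing, with a square black push button instead. Not to be pressed. Origin: centre of its underside.
- start (a joint): Travel of the start button, m downward; 0 out, 0.006 fully in.
- spray: Loose lens-spray bottle, 36 mm across, 100 mm high, between stop and left station; origin under its base.
- screwdriver: Loose small screwdriver, 130 mm long, lying between stop and right station.
- lens: Loose lens blank, 72 mm across, 12 mm high, beyond the stop station; origin under its centre.
- glasses: Loose spectacles standing open, 140 mm wide and 137 mm deep, 44 mm high; origin under the bridge.
- job_tray: Loose grey job tray, 170 x 120 mm, 35 mm high; origin under its centre.
- jar: Loose glass jar, 52 mm across, 55 mm high; origin under its base.
- brush: Loose brush, 140 mm long, lying near the robot.
Mind the look-alikes: they are no part of the job. What is shaped like the stop_base but green is not meant.

How it is judged:
By the outcome, as a careful person would: the job done as asked, in the order asked, and still so for the second after the job is handed in, with the robot touching nothing.
It also fails if it takes over 45 s, if anything falls off the work surface, if the arm or the gripper's body presses on something with over 40 N, if the wrist force passes 120 N, or if a joint passes its speed limit or range.

## Working session

There is one attempt and no reset: what is moved stays moved. The work goes in short steps, Python scripts to look and compute and a tool call to move; the robot and the scene stay as the last step left them, time stands still between calls to the robot, and variables do not carry over. Pictures are saved under pics/ and viewed, about 8 in all and at most 12, crops included, and the job is handed in when it is done.

Besides the shell and the picture viewer there is one more tool, called after "Emit:" as name([rows], argument=value, ...), one row to a line, values as JSON. play_rows: Moves the arm, as the interface text tells. Its arguments: {"type":"object","properties":{"series":{"type":"array","items":{"type":"array","items":{"type":"number"}}}},"required":["series"]}

```bash
mkdir -p pics; ls
cat > h.py <<'E'
import numpy as np, cv2
from scipy.spatial.transform import Rotation as R
from bench import read_state, get_image, job_done
def grab(n,f):
    d=get_image(n); cv2.imwrite(f'pics/{f}.png',cv2.cvtColor(d['color'],cv2.COLOR_RGB2BGR)); np.save(f'pics/{f}.npy',d,allow_pickle=True); return d
def load(f): return np.load(f'pics/{f}.npy',allow_pickle=True).item()
def ray(d,u,v,fish=False):
    K=np.array(d['intrinsics']); x=(u-K[0,2])/K[0,0]; y=(v-K[1,2])/K[1,1]
    if fish:
        r=np.hypot(x,y); c=np.array([x/r*np.sin(r),y/r*np.sin(r),np.cos(r)]) if r>1e-9 else np.array([0,0,1.])
    else: c=np.array([x,y,1.])
    return np.array(d['origin'],float),R.from_quat(d['orientation']).apply(c)
def onz(d,u,v,z,fish=False):
    o,r=ray(d,u,v,fish); return o+r*(z-o[2])/r[2]
def proj(d,p):
    K=np.array(d['intrinsics']); c=R.from_quat(d['orientation']).inv().apply(np.array(p)-d['origin']); return K[0,0]*c[0]/c[2]+K[0,2],K[1,1]*c[1]/c[2]+K[1,2]
E
python3 - <<'E'
from h import *
for n in('top','scene'):
    d=grab(n,n+'0'); print(n,d['origin'],d['orientation'],np.array(d['intrinsics']).tolist())
s=read_state(); print(s)
E
```

```text
pics
top [4.62509756e+02 2.81876819e-02 1.23134171e+03] [-0.70650576  0.70694673 -0.02585954  0.02017941] [[514.209626315096, 0.0, 316.2450084528989], [0.0, 514.209626315096, 195.38567407699054], [0.0, 0.0, 1.0]]
scene [1137.6682917  -560.1344549   872.30783237] [ 0.85332541  0.34521728 -0.14944989 -0.36100624] [[489.9483960353404, 0.0, 315.61007954464634], [0.0, 489.9483960353404, 194.62256633989728], [0.0, 0.0, 1.0]]
{'clock': 0.1, 'joints': array([ 1.57957498e+00,  3.85475538e-01,  6.75809035e-03, -4.75871461e-04,
       -1.19400451e+00, -2.58604135e-01]), 'joint_vel': array([-2.40391288e-04, -1.32130743e-03,  6.62788064e-03,  1.35576205e-05,
       -5.44640320e-04, -2.83793301e-03]), 'joint_efforts': array([-2.80811464e-04, -3.93318594e+01,  1.88928992e+01,  4.19794723e+00,
       -2.58653003e-03, -1.58785880e-06]), 'position': array([154.34745092, 605.02268875, 195.22574621]), 'ee_rot': array([ 0.43429825, -0.55798972,  0.55888257, -0.4332237 ]), 'contact_force': array([-0.85117629,  1.24367898,  0.05924433]), 'wrist_torque': array([-0.04500676, -0.03567886,  0.01436796]), 'gripper_width': 85.3881816041566}
```

View pics/top0.png

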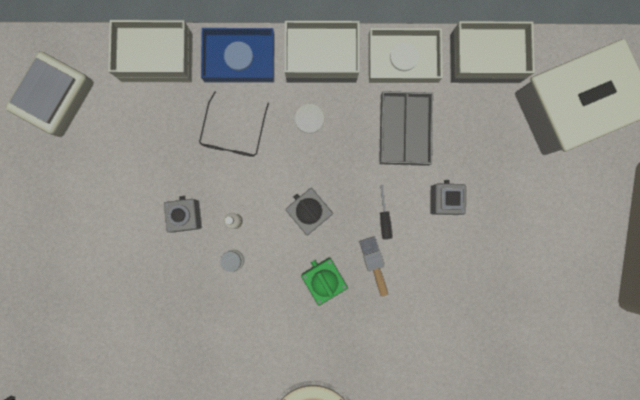

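View pics/scene0.png

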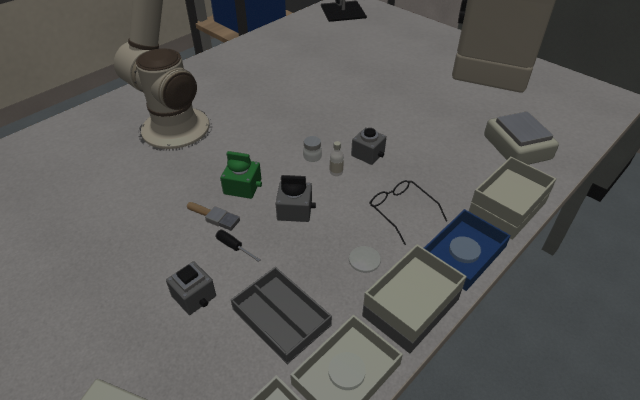

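Top view: the candidates for the stop are the grey housing with the black mushroom at (309,211) and the green look-alike at (325,281). I choose the grey one. For reset there is the round button at (179,215) and the square start button at (453,199). Next, a close crop and a measurement.

Run:
```python
from h import *
t=load('top0'); s=load('scene0')
def crop(d,x,y,w,h,k):
    return cv2.resize(cv2.cvtColor(d['color'][y:y+h,x:x+w],cv2.COLOR_RGB2BGR),None,fx=k,fy=k,interpolation=cv2.INTER_CUBIC)
def br(i): return np.clip(i.astype(float)*1.8,0,255).astype(np.uint8)
a=np.hstack([crop(t,284,186,50,50,8),crop(s,265,165,60,60,400/60)])
b=np.hstack([crop(t,155,190,50,25*2,4),crop(t,428,174,50,50,4),crop(s,345,120,50,50,4),crop(s,160,255,65,65,200/65)])
cv2.imwrite('pics/crop1.png',br(np.vstack([a,b])))
# housing top outlines
for n,(x,y,w,h),z in(('stop',(280,180,58,58),60),('reset',(155,188,52,52),60),('start',(428,172,48,50),60)):
    c=t['color'][y:y+h,x:x+w].astype(int); g=c.mean(2)
    for th in(35,60,100):
        m=(g<th).astype(np.uint8)
        cs,_=cv2.findContours(m,cv2.RETR_EXTERNAL,cv2.CHAIN_APPROX_NONE)
        k=max(cs,key=cv2.contourArea) ; r=cv2.minAreaRect(k); u,v=r[0][0]+x,r[0][1]+y
        print(n,th,cv2.contourArea(k),np.round((u,v),1),np.round(r[1],1),round(r[2],1),onz(t,u,v,60).round(1),onz(t,u,v,94).round(1),onz(t,u,v,82).round(1))
```

```text
Traceback (most recent call last):
ValueError: max() iterable argument is empty
```

View pics/crop1.png

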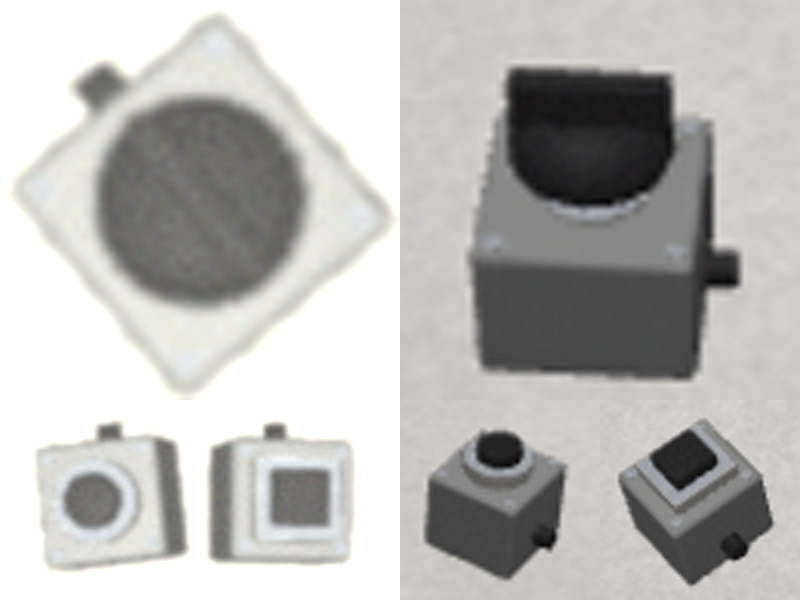

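The crop confirms the grey station with the black winged mushroom. The wing runs from upper left to lower right in the top view, towards the cable nub, so yaw is about +40°. Reset (round) is on the left and start (square) on the right. Now measuring.

Run:
```python
from h import *
t=load('top0'); s=load('scene0')
g=t['color'].astype(int).mean(2)
for n,(x,y,w,h),zt,th in(('stopdome',(290,194,38,36),90,62),('reset',(168,205,22,22),82,62),('start',(443,189,22,20),82,62)):
    c=g[y:y+h,x:x+w]; print(n,c[h//2].astype(int).tolist())
    m=(c<th).astype(np.uint8)
    k=max(cv2.findContours(m,0,1)[0],key=cv2.contourArea); M=cv2.moments(m,True); 
    n_,l,st,ce=cv2.connectedComponentsWithStats(m); i=1+st[1:,4].argmax(); u,v=ce[i]+(x,y)
    print(n,st[i],(u,v),onz(t,u,v,zt).round(1),'diam px',2*np.sqrt(st[i,4]/np.pi),'mm',2*np.sqrt(st[i,4]/np.pi)*(1231-zt)/514)
# stop housing corners at z=60 from crop (crop px/8 + offset)
P=[]
for cx,cy in((218,12),(392,218),(185,396),(12,185)):
    p=onz(t,284+cx/8-.5,186+cy/8-.5,60); P.append(p); print(p.round(1))
P=np.array(P); print('c',P.mean(0)); 
for i in range(4):
    e=P[(i+1)%4]-P[i]; print(np.hypot(*e[:2]).round(1),np.degrees(np.arctan2(e[1],e[0])).round(1))
for cx,cy in((110,69),(271,73)):
    print('wing end far/near top edge',onz(s,265+cx/6.667-.5,165+cy/6.667-.5,112).round(1))
print('nub',onz(t,284+100/8-.5,186+85/8-.5,45).round(1))
```

```text
stopdome [126, 126, 127, 129, 125, 110, 75, 57, 57, 57, 58, 63, 60, 60, 63, 64, 65, 60, 63, 65, 63, 61, 59, 58, 61, 62, 59, 58, 59, 57, 55, 74, 101, 124, 128, 125, 126, 126]
stopdome [  7   5  24  24 350] (np.float64(308.9485714285714), np.float64(209.93428571428572)) [504.6   7.   90. ] diam px 21.11004122822376 mm 46.86100591712706
reset [127, 127, 109, 80, 59, 59, 61, 63, 62, 66, 66, 65, 67, 66, 64, 63, 70, 96, 122, 128, 114, 98]
reset [ 4  4 12 11 35] (np.float64(175.54285714285714), np.float64(213.1142857142857)) [498.  304.6  82. ] diam px 6.6755811781245455 mm 14.922651310632496
start [127, 121, 97, 64, 61, 60, 64, 62, 63, 62, 61, 63, 61, 58, 60, 62, 66, 93, 120, 120, 108, 112]
start [ 4  3 12 12 71] (np.float64(452.76056338028167), np.float64(197.16901408450704)) [ 533.3 -315.6   82. ] diam px 9.507891862878783 mm 21.25402286079323
[558.1   3.1  60. ]
[499.2 -46.4  60. ]
[448.7  12.5  60. ]
[508.7  61.8  60. ]
c [503.69460378   7.74721474  60.        ]
76.9 -139.9
77.6 130.6
77.6 39.4
76.7 -49.9
wing end far/near top edge [481.2  -7.1 112. ]
wing end far/near top edge [523.3  30.5 112. ]
nub [538.2  37.3  45. ]
```

Run:
```python
from h import *
t=load('top0'); s=load('scene0')
for nm,d,L in(('top',t,(('stopdome',(290,194,38,36),84),('reset',(168,204,24,24),82),('start',(443,189,22,20),82))),('scene',s,(('reset',(358,122,24,18),82),))):
  g=d['color'].astype(int).mean(2)
  for n,(x,y,w,h),zt in L:
    m=(g[y:y+h,x:x+w]<(92 if nm=='top' else 40)).astype(np.uint8)
    n_,l,st,ce=cv2.connectedComponentsWithStats(m); i=1+st[1:,4].argmax(); u,v=ce[i]+(x,y)
    print(nm,n,st[i],(u,v),onz(d,u,v,zt).round(1),'mm',2*np.sqrt(st[i,4]/np.pi)*(1231-zt)/514)
# reset housing corners, top crop at 4x, offset (155,190), crop y from 400
P=np.array([onz(t,155+cx/4-.5,190+cy/4-.5,60) for cx,cy in((38,48),(155,38),(165,155),(47,168))]); print(P.round(1),P.mean(0))
```

```text
top stopdome [  6   4  26  26 548] (np.float64(308.50729927007296), np.float64(210.5839416058394)) [503.3   8.1  84. ] mm 58.94481886461384
top reset [  3   4  14  14 155] (np.float64(177.60645161290321), np.float64(214.66451612903225)) [494.5 299.9  82. ] mm 31.403482942184187
top start [  3   2  15  15 206] (np.float64(452.6019417475728), np.float64(197.87864077669903)) [ 531.7 -315.2   82. ] mm 36.20308493586727
scene reset [ 6  6 12  9 83] (np.float64(369.3132530120482), np.float64(132.26506024096386)) [500.2 294.7  82. ] mm 22.98005242907976
[[525.1 337.1  60. ]
 [530.7 270.7  60. ]
 [464.3 264.1  60. ]
 [457.  330.7  60. ]] [494.26339346 300.64406413  60.        ]
```

```bash
cat >> h.py <<'E'
def tool():
    s=read_state(); return s,np.array(s['position']),R.from_quat(s['ee_rot'])
def togo(target,xdir=None):
    "prints shift (tool axes, mm) to target and yaw turn about tool y that brings tool x to heading xdir (deg)"
    s,p,r=tool(); A=r.as_matrix()
    print('t',s['clock'],'p',p.round(1),'F',np.round(s['contact_force'],1),'w',round(s['gripper_width'],1),'j',np.round(s['joints'],2))
    print('tool x head %.1f  z head %.1f  y %s'%(np.degrees(np.arctan2(A[1,0],A[0,0])),np.degrees(np.arctan2(A[1,2],A[0,2])),A[:,1].round(4)))
    print('shift mm',r.inv().apply(np.array(target)-p).round(1))
    if xdir is not None:
        a=np.radians(xdir); T=np.column_stack([[np.cos(a),np.sin(a),0],[0,0,-1],[-np.sin(a),np.cos(a),0]])
        print('rotvec',(r.inv()*R.from_matrix(T)).as_rotvec().round(4))
E
python3 - <<'E'
from h import *
for a in(40.3,220.3): togo([503.5,8,160],a)
E
```

```text
t 0.1 p [154.3 605.  195.2] F [-0.9  1.2  0.1] w 85.4 j [ 1.58  0.39  0.01 -0.   -1.19 -0.26]
tool x head -104.3  z head -14.3  y [-4.0e-04 -1.9e-03 -1.0e+00]
shift mm [492.   36.2 486. ]
rotvec [ 2.5000e-03 -2.5242e+00  9.0000e-04]
t 0.1 p [154.3 605.  195.2] F [-0.9  1.2  0.1] w 85.4 j [ 1.58  0.39  0.01 -0.   -1.19 -0.26]
tool x head -104.3  z head -14.3  y [-4.0e-04 -1.9e-03 -1.0e+00]
shift mm [492.   36.2 486. ]
rotvec [-0.0007  0.6174  0.0019]
```

Emit:
play_rows([
  [0,0,0,0,0.13,0,0],
  [0,0,0,0,0.13,0,0],
  [0,0,0,0,0.13,0,0],
  [0,0,0,0,0.13,0,0],
  [0,0,0,0,0.1,0,0],
  [0,0,0,0,0,0,0],
])

```text
clock: 0.7
position: [153.8, 602.7, 191.2]
ee_rot: [0.236, -0.664, 0.67, -0.233]
contact_force: [0.4, -0.3, 0.5]
gripper_width: 0.1
```

```bash
python3 -c "
from h import *
togo([503.5,8,160],220.3)"
```

```text
t 0.7 p [153.8 602.7 191.2] F [ 0.4 -0.3  0.5] w 0.1 j [ 1.58  0.39  0.   -0.   -1.19 -0.9 ]
tool x head -141.3  z head -51.3  y [-0.002  -0.0098 -0.9999]
shift mm [ 98.8  36.3 682.6]
rotvec [-0.0063 -0.0278  0.0078]
```

Emit:
play_rows([
  [0.007,0,0.048,0,-0.02,0,0],
  [0.007,0,0.048,0,0,0,0],
  [0.007,0,0.048,0,0,0,0],
  [0.007,0,0.048,0,0,0,0],
  [0.007,0,0.048,0,0,0,0],
  [0.007,0,0.048,0,0,0,0],
  [0.007,0,0.048,0,0,0,0],
  [0.007,0,0.048,0,0,0,0],
  [0.007,0,0.048,0,0,0,0],
  [0.007,0,0.048,0,0,0,0],
])

```text
clock: 1.7
position: [416.1, 182.9, 192.3]
ee_rot: [0.256, -0.656, 0.664, -0.252]
contact_force: [1.5, 0.3, 0.7]
gripper_width: -0.1
```

```bash
python3 -c "
from h import *
togo([503.5,8,160],220.3)"
```

```text
t 1.7 p [416.1 182.9 192.3] F [1.5 0.3 0.7] w -0.1 j [ 0.78  0.1  -0.39  0.01 -1.09 -0.05]
tool x head -137.9  z head -47.9  y [-0.0013 -0.0124 -0.9999]
shift mm [ 51.9  34.4 188.2]
rotvec [-0.0085  0.0306  0.0092]
```

Emit:
play_rows([
  [0.013,0.002,0.047,0,0.01,0,0],
  [0.013,0.004,0.047,0,0.01,0,0],
  [0.013,0.004,0.047,0,0.01,0,0],
  [0.012,0.004,0.046,-0.004,0,0.004,0],
  [0,0.004,0,-0.004,0,0.004,0],
  [0,0.002,0,0,0,0,0],
])

```text
clock: 2.3
position: [504.4, -2.0, 173.8]
ee_rot: [0.245, -0.663, 0.663, -0.245]
contact_force: [-0.8, 0.7, -0.6]
gripper_width: 0.0
```

```bash
python3 -c "
from h import *
grab('wrist','wr1'); grab('top','top1');s=grab('scene','scene1')
togo([503.5,8,125],220.3)
cv2.imwrite('pics/c2.png',np.hstack([cv2.resize(cv2.cvtColor(s['color'][100:240,210:350],4),(560,560)),]))
a=cv2.imread('pics/wr1.png'); a=cv2.resize(a,(560,350)); b=cv2.imread('pics/c2.png')[:,:]
b=cv2.resize(b,(240,240)); c=cv2.resize(cv2.imread('pics/top1.png')[150:270,250:370],(240,240))
o=np.zeros((480,800,3),np.uint8); o[:350,:560]=a; o[:240,560:]=b; o[240:,560:]=c; cv2.imwrite('pics/m2.png',np.clip(o*1.5,0,255).astype(np.uint8))"
```

```text
t 2.45 p [ 5.043e+02 -1.000e-01  1.744e+02] F [ 0.6 -0.6  0.2] w 0.0 j [ 0.32  0.2  -0.32  0.   -1.05  0.39]
tool x head -139.2  z head -49.2  y [ 1.6e-03 -3.0e-04 -1.0e+00]
shift mm [-4.6 49.4 -6.7]
rotvec [-0.0013  0.0084 -0.001 ]
```

View pics/m2.png

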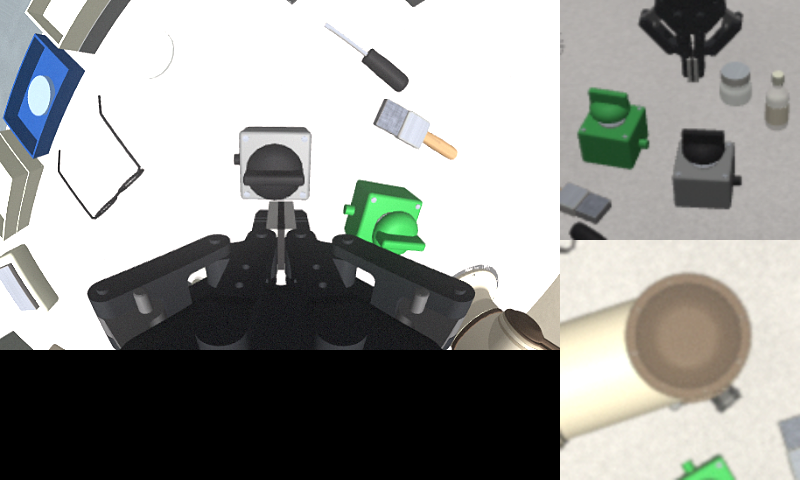

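The wrist view shows the grey stop station at (272,163) with its wing from (245,180) to (303,180), straight below and ahead of the shut fingertips. Green is at (395,220). Now checking the wing against the estimate.

```bash
python3 -c "
from h import *
w=load('wr1'); print(w['origin'],np.array(w['intrinsics'])[0])
for n,(u,v),z in(('wingL',(245,180),112),('wingR',(303,180),112),('hTL',(241,128),60),('hTR',(310,128),60),('hBL',(240,199),60),('hBR',(311,199),60)):
    print(n,onz(w,u/.875,v/.875,z,True).round(1))
s=cv2.cvtColor(w['color'],4)[130:260,260:370]; cv2.imwrite('pics/m3.png',np.clip(cv2.resize(s,None,fx=4.6,fy=4.6,interpolation=2)*1.5,0,255))
"
```

```text
[547.62603118 -53.03073292 350.04140975] [309.70691629   0.         320.85574271]
wingL [525.8  23.9 112. ]
wingR [485.2 -10.9 112. ]
hTL [561.1  -2.1  60. ]
hTR [504.5 -50.3  60. ]
hBL [511.2  62.5  60. ]
hBR [449.2   9.2  60. ][ WARN:0@0.591] global loadsave.cpp:1063 imwrite_ Unsupported depth image for selected encoder is fallbacked to CV_8U.
```

View pics/m3.png

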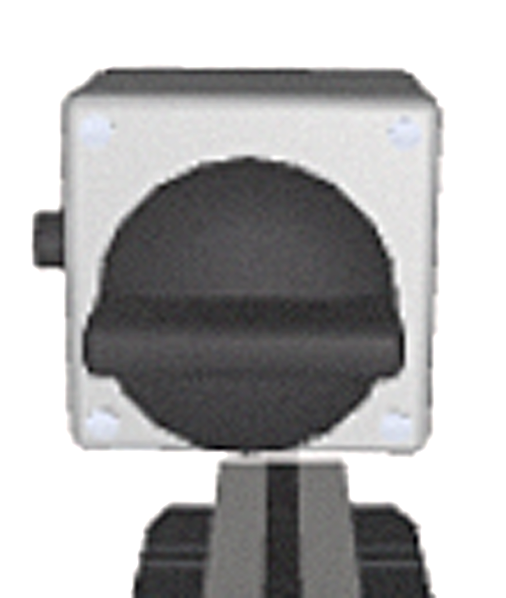

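```bash
python3 -c "
from h import *
w=load('wr1')
f=lambda x,y,z: onz(w,260+x/4.6-.4,130+y/4.6-.4,z,True)
A=f(86,350,112);B=f(405,350,112); print('wing',A.round(1),B.round(1),(A+B)/2,np.hypot(*(A-B)[:2]),np.degrees(np.arctan2(*(A-B)[1::-1])))
H=np.array([f(*p,60) for p in((63,97),(440,100),(432,452),(70,450))]); print(H.round(1),H.mean(0))
for i in range(4): e=H[(i+1)%4]-H[i]; print(np.hypot(*e[:2]).round(1),np.degrees(np.arctan2(e[1],e[0])).round(1))
togo([504,7.5,118],220.3)
"
```

```text
wing [526.9  24.8 112. ] [484.4 -11.7 112. ] [505.61459794   6.54990036 112.        ] 55.988113861036325 40.607301691460314
[[560.    2.5  60. ]
 [500.6 -47.3  60. ]
 [450.4  10.8  60. ]
 [510.8  62.2  60. ]] [505.47436823   7.04420262  60.        ]
77.5 -140.0
76.9 130.8
79.3 40.3
77.3 -50.5
t 2.45 p [ 5.043e+02 -1.000e-01  1.744e+02] F [ 0.6 -0.6  0.2] w 0.0 j [ 0.32  0.2  -0.32  0.   -1.05  0.39]
tool x head -139.2  z head -49.2  y [ 1.6e-03 -3.0e-04 -1.0e+00]
shift mm [-4.7 56.4 -6. ]
rotvec [-0.0013  0.0084 -0.001 ]
```

Emit:
play_rows([
  [-0.004,0.01,-0.005,0,0.008,0,0],
  [-0.001,0.013,-0.001,0,0,0,0],
  [0,0.013,0,0,0,0,0],
  [0,0.01,0,0,0,0,0],
  [0,0,0,0,0,0,0],
])

```text
clock: 2.95
position: [503.1, 15.4, 126.5]
ee_rot: [0.246, -0.662, 0.662, -0.249]
contact_force: [0.5, -0.3, 0.9]
gripper_width: 0.2
```

```bash
python3 -c "
from h import *
togo([504.5,7.5,118],220.4)"
```

```text
t 2.95 p [503.1  15.4 126.5] F [ 0.5 -0.3  0.9] w 0.2 j [ 0.35  0.24 -0.39  0.   -0.93  0.36]
tool x head -139.0  z head -49.0  y [ 0.0041  0.0012 -1.    ]
shift mm [4.2 8.5 6.9]
rotvec [-0.0017  0.01   -0.0039]
```

Emit:
play_rows([
  [0.003,0,0.005,0,0.01,0,0],
  [0.001,0.001,0.002,0,0,0,0],
  [0,0,0,0,0,0,0],
])

```text
clock: 3.25
position: [505.3, 8.3, 126.2]
ee_rot: [0.243, -0.663, 0.664, -0.247]
contact_force: [0.3, 0.1, -0.4]
gripper_width: -0.2
```

```bash
python3 -c "
from h import *
togo([504.5,7.5,112],220.4)"
```

```text
t 3.25 p [505.3   8.3 126.2] F [ 0.3  0.1 -0.4] w -0.2 j [ 0.34  0.25 -0.39  0.   -0.93  0.37]
tool x head -139.5  z head -49.5  y [ 0.0057  0.0013 -1.    ]
shift mm [ 1.2 14.2  0.1]
rotvec [-0.0027  0.002  -0.0052]
```

Emit:
play_rows([
  [0.001,0.003,0,-0.002,0.002,-0.004,0],
  [0,0.003,0,0,0,0,0],
  [0,0.003,0,0,0,0,0],
  [0,0.003,0,0,0,0,0],
  [0,0.001,0,0,0,0,0],
])

```text
clock: 3.75
position: [505.2, 7.2, 113.2]
ee_rot: [0.242, -0.664, 0.664, -0.245]
contact_force: [0.9, -0.7, 0.7]
gripper_width: 0.1
```

```bash
python3 -c "
from h import *
togo([504.5,7.5,112],220.4)"
```

```text
t 3.75 p [505.2   7.2 113.2] F [ 0.9 -0.7  0.7] w 0.1 j [ 0.34  0.26 -0.4   0.   -0.9   0.37]
tool x head -139.7  z head -49.7  y [ 3.3e-03  9.0e-04 -1.0e+00]
shift mm [ 0.4  1.2 -0.7]
rotvec [-0.0015 -0.0015 -0.0031]
```

Emit:
play_rows([
  [0,0.002,-0.0005,0,0,0,0],
  [0,0.002,0,0,0,0,0],
  [0,0.002,0,0,0,0,0],
  [0,0.002,0,0,0,0,0],
])

```text
clock: 4.15
position: [505.0, 7.7, 104.5]
ee_rot: [0.242, -0.664, 0.664, -0.245]
contact_force: [0.2, 0.5, -0.1]
gripper_width: 0.0
```

Emit:
play_rows([
  [0,0.0015,0,0,0,0,0],
])

```text
clock: 4.25
position: [505.0, 7.7, 102.8]
ee_rot: [0.243, -0.664, 0.664, -0.245]
contact_force: [-1.2, -1.1, -0.3]
gripper_width: -0.1
```

No force after 9 mm below the expected contact height, so I stop and look.

```bash
python3 -c "
from h import *
togo([504.5,7.5,112],220.4)
w=grab('wrist','wr4');s=grab('scene','sc4')
a=cv2.resize(cv2.cvtColor(w['color'],4)[130:290,220:420],(500,400),interpolation=2); b=cv2.resize(cv2.cvtColor(s['color'],4)[130:230,255:330],(300,400),interpolation=2)
cv2.imwrite('pics/m4.png',np.clip(np.hstack([a,b])*1.6,0,255).astype(np.uint8))"
```

```text
t 4.25 p [505.    7.7 102.8] F [-1.2 -1.1 -0.3] w -0.1 j [ 0.34  0.27 -0.42  0.   -0.88  0.37]
tool x head -139.7  z head -49.7  y [ 3.2e-03  8.0e-04 -1.0e+00]
shift mm [ 0.5 -9.2 -0.1]
rotvec [-0.0015 -0.0014 -0.003 ]
```

View pics/m4.png

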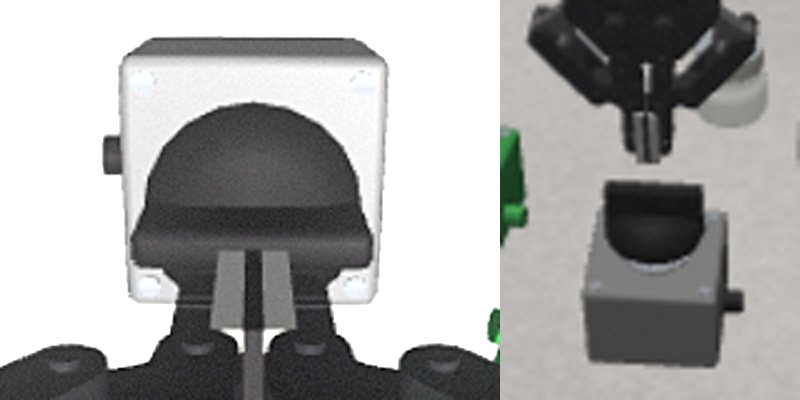

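```bash
python3 -c "
from h import *
s=load('sc4'); p=np.array(read_state()['position'])
print('tcp px',proj(s,p),'seen tip ~(292,170)')
for z in (103,112,115,120,125,130): print(z,proj(s,[505,7.7,z]), onz(s,292,170,z).round(1))
w=load('wr4')
print('wrist cam',w['origin'],R.from_quat(w['orientation']).as_matrix().round(2).tolist())
W=load('wr1');print(W['origin'], np.array(W['origin'])-np.array([504.3,-.1,174.4]),np.array(w['origin'])-p)
print('wing top mid now', proj(s,[504.5,7.5,112]),proj(s,[526.5,26,112]),proj(s,[482.5,-11,112]))
"
```

```text
tcp px (np.float64(292.72276969534533), np.float64(179.4447982170669)) seen tip ~(292,170)
103 (np.float64(292.7882702368034), np.float64(179.38487650745608)) [479.6  29.5 103. ]
112 (np.float64(292.6404485761342), np.float64(176.51525079378987)) [487.3  22.6 112. ]
115 (np.float64(292.5908132383398), np.float64(175.55169213130125)) [489.9  20.3 115. ]
120 (np.float64(292.50768187687436), np.float64(173.93788336069656)) [494.2  16.5 120. ]
125 (np.float64(292.42403921150174), np.float64(172.31414877250273)) [498.4  12.6 125. ]
130 (np.float64(292.33988051046725), np.float64(170.68039651032404)) [502.7   8.8 130. ]
wrist cam [547.48965325 -43.64009495 279.10499847] [[-0.76, -0.63, -0.16], [-0.65, 0.74, 0.2], [-0.0, 0.26, -0.97]]
[547.62603118 -53.03073292 350.04140975] [ 43.32603118 -52.93073292 175.64140975] [ 42.67514149 -51.29169818 176.37888083]
wing top mid now (np.float64(292.42922097573455), np.float64(176.45720297349143)) (np.float64(304.7501453036124), np.float64(177.0000179981501)) (np.float64(280.1429971652066), np.float64(175.91591672716788))
```

```bash
python3 -c "
from h import *
s=load('sc4');w=load('wr4'); p=np.array(read_state()['position'])
o1,r1=ray(s,255+150/4-.4,130+162/4-.4)
for vy in(248,252):
  o2,r2=ray(w,220+254/2.5-.4,130+vy/2.5-.4,True)
  k=np.linalg.lstsq(np.column_stack([r1,-r2]),o2-o1,rcond=None)[0]; a=o1+k[0]*r1;b=o2+k[1]*r2
  print(a.round(1),b.round(1))
W=load('wr1')
# fingertip in wr1 crop3 at (283,460)
o2,r2=ray(W,260+283/4.6-.4,130+460/4.6-.4,True); 
for z in(174,185,195,200,205): print(z,onz(W,260+283/4.6-.4,130+460/4.6-.4,z,True).round(1))
"
```

```text
[515.   -1.9 143.9] [513.9  -3.4 143.7]
[514.1  -1.1 142.9] [513.1  -2.5 142.7]
174 [502.9  -0.6 174. ]
185 [505.7  -3.9 185. ]
195 [508.3  -6.9 195. ]
200 [509.5  -8.3 200. ]
205 [510.8  -9.8 205. ]
```

```bash
python3 -c "
from h import *
c,yaw=np.array([504.5,7.5]),np.radians(40.4); ex=np.array([np.cos(yaw),np.sin(yaw)]); ey=np.array([-ex[1],ex[0]])
P=lambda a,b,z: np.append(c+a*ex+b*ey,z)
# image left = +x station, image up = -y station ; housing edge 39 (bevel)
obj=np.array([P(39,-39,60),P(-39,-39,60),P(-39,39,60),P(39,39,60),P(29,-5.5,112),P(-29,-5.5,112)])
for n,off,k,px in(('wr1',(260,130),4.6,((63,97),(440,100),(432,452),(70,450),(88,325),(403,325))),('wr4',(220,130),2.5,((120,60),(388,65),(378,303),(128,298),(137,240),(368,240)))):
    w=load(n); b=[]
    for x,y in px:
        o,r=ray(w,off[0]+x/k-.4,off[1]+y/k-.4,True); r=R.from_quat(w['orientation']).inv().apply(r); b.append(r[:2]/r[2])
    ok,rv,t=cv2.solvePnP(obj,np.array(b),np.eye(3),None); Rm=cv2.Rodrigues(rv)[0]; print(n,'cam est',(-Rm.T@t).ravel().round(1),'reported',np.round(w['origin'],1),'rot err',np.degrees((R.from_matrix(Rm.T)*R.from_quat(w['orientation']).inv()).as_rotvec()).round(2))
"
```

```text
wr1 cam est [550.1 -54.2 352.9] reported [547.6 -53.  350. ] rot err [0.21 0.52 0.22]
wr4 cam est [555.6 -53.7 281.6] reported [547.5 -43.6 279.1] rot err [2.41 1.85 0.62]
```

Wing and camera poses agree with my estimate, and the images put the visible fingertips about 25–30 mm above the reported TCP. I'll go down in small steps and let the wrist force show contact.

Emit:
play_rows([
  [0,0.003,0,0,0,0,0],
  [0,0.003,0,0,0,0,0],
  [0,0.003,0,0,0,0,0],
])

```text
clock: 4.65
position: [505.3, 7.8, 93.6]
ee_rot: [0.242, -0.664, 0.664, -0.245]
contact_force: [-0.2, -0.5, 0.3]
gripper_width: 0.3
```

Emit:
play_rows([
  [0,0.002,0,0,0,0,0],
  [0,0.002,0,0,0,0,0],
])

```text
clock: 4.85
position: [505.1, 7.7, 89.0]
ee_rot: [0.242, -0.664, 0.664, -0.245]
contact_force: [-0.2, 0.7, -0.5]
gripper_width: -0.1
```

```bash
python3 -c "
from h import *
togo([504.5,7.5,112],220.4)
w=grab('wrist','wr5');s=grab('scene','sc5')
a=cv2.resize(cv2.cvtColor(w['color'],4)[130:290,220:420],(500,400),interpolation=2); b=cv2.resize(cv2.cvtColor(s['color'],4)[130:230,255:330],(300,400),interpolation=2)
cv2.imwrite('pics/m5.png',np.clip(np.hstack([a,b])*1.6,0,255).astype(np.uint8))"
```

```text
t 4.85 p [505.1   7.7  89. ] F [-0.2  0.7 -0.5] w -0.1 j [ 0.34  0.29 -0.43  0.   -0.84  0.37]
tool x head -139.7  z head -49.7  y [ 3.6e-03  9.0e-04 -1.0e+00]
shift mm [  0.6 -23.   -0.2]
rotvec [-0.0017 -0.0013 -0.0033]
```

View pics/m5.png

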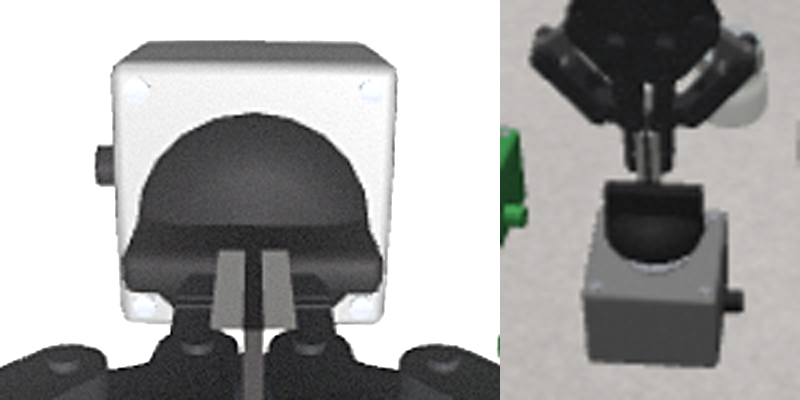

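The tip is now just above the wing's top edge in the scene view, at crop pixel (648,182). I'll continue with 2 mm probing steps.

Emit:
play_rows([
  [0,0.002,0,0,0,0,0],
])

```text
clock: 5.05
position: [505.2, 7.7, 87.0]
ee_rot: [0.242, -0.664, 0.664, -0.245]
contact_force: [-0.0, 0.1, -0.4]
gripper_width: -0.1
```

Emit:
play_rows([
  [0,0.002,0,0,0,0,0],
])

```text
clock: 5.15
position: [505.2, 7.8, 84.9]
ee_rot: [0.242, -0.664, 0.664, -0.245]
contact_force: [-0.1, -0.2, 0.5]
gripper_width: 0.0
```

Emit:
play_rows([
  [0,0.002,0,0,0,0,0],
])

```text
clock: 5.25
position: [505.3, 7.8, 82.8]
ee_rot: [0.242, -0.664, 0.664, -0.245]
contact_force: [-0.6, 0.3, 1.1]
gripper_width: -0.0
```

Emit:
play_rows([
  [0,0.002,0,0,0,0,0],
])

```text
clock: 5.35
position: [505.3, 7.8, 80.6]
ee_rot: [0.242, -0.664, 0.664, -0.245]
contact_force: [-0.1, -0.2, 0.2]
gripper_width: 0.2
```

Emit:
play_rows([
  [0,0.002,0,0,0,0,0],
])

```text
clock: 5.45
position: [505.4, 7.8, 78.4]
ee_rot: [0.242, -0.664, 0.664, -0.245]
contact_force: [0.8, 0.2, 1.2]
gripper_width: 0.3
```

Emit:
play_rows([
  [0,0.002,0,0,0,0,0],
])

```text
clock: 5.55
position: [505.4, 7.8, 76.4]
ee_rot: [0.242, -0.664, 0.664, -0.245]
contact_force: [-0.8, -0.4, 3.7]
gripper_width: 0.2
```

Contact at reported TCP z ≈ 77 (3.7 N, which matches the 3 N onset), so the tips are about 35 mm above the reported point. Pressing on.

Emit:
play_rows([
  [0,0.002,0,0,0,0,0],
  [0,0.002,0,0,0,0,0],
])

```text
clock: 5.75
position: [505.7, 7.6, 73.9]
ee_rot: [0.243, -0.663, 0.664, -0.246]
contact_force: [-3.2, 0.4, 8.2]
gripper_width: -0.0
```

Emit:
play_rows([
  [0,0.0015,0,0,0,0,0],
])

```text
clock: 5.85
position: [505.7, 7.6, 73.4]
ee_rot: [0.243, -0.663, 0.664, -0.246]
contact_force: [-3.7, 1.7, 8.2]
gripper_width: 0.1
```

Emit:
play_rows([
  [0,0.0012,0,0,0,0,0],
])

```text
clock: 5.95
position: [505.7, 7.6, 73.3]
ee_rot: [0.243, -0.663, 0.664, -0.246]
contact_force: [-3.5, 0.8, 8.5]
gripper_width: 0.3
```

```bash
python3 -c "
from h import *
togo([504.5,7.5,112],220.4); print(read_state()['wrist_torque'])
w=grab('wrist','wr6');s=grab('scene','sc6')
a=cv2.resize(cv2.cvtColor(w['color'],4)[130:290,220:420],(500,400),interpolation=2); b=cv2.resize(cv2.cvtColor(s['color'],4)[150:225,265:321],(300,400),interpolation=2)
cv2.imwrite('pics/m6.png',np.clip(np.hstack([a,b])*2.2,0,255).astype(np.uint8))"
```

```text
t 5.95 p [505.7   7.6  73.3] F [-3.5  0.8  8.5] w 0.3 j [ 0.34  0.31 -0.45  0.   -0.8   0.37]
tool x head -139.5  z head -49.6  y [ 4.8e-03 -6.0e-04 -1.0e+00]
shift mm [  0.8 -38.7  -0.6]
rotvec [-0.0035  0.0009 -0.0033]
[ 0.28605312  1.01516541 -0.0096604 ]
```

View pics/m6.png

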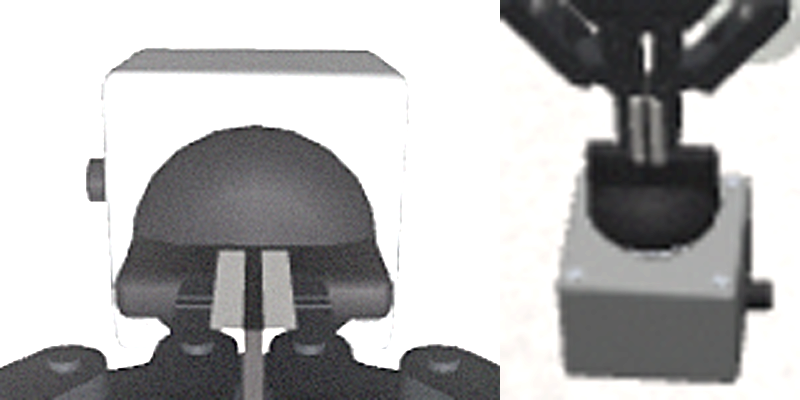

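The fingertips sit on the wing's top at crop pixel (650,162). The wing has moved about 4 mm down from its resting row. I'll push further with larger commands, because the position command is compliant.

Emit:
play_rows([
  [0,0.003,0,0,0,0,0],
])

```text
clock: 6.15
position: [505.7, 7.7, 71.3]
ee_rot: [0.243, -0.663, 0.664, -0.246]
contact_force: [-3.3, 1.0, 5.8]
gripper_width: 0.1
```

Emit:
play_rows([
  [0,0.003,0,0,0,0,0],
])

```text
clock: 6.25
position: [505.7, 7.7, 69.0]
ee_rot: [0.243, -0.663, 0.664, -0.246]
contact_force: [-2.0, -0.3, 6.7]
gripper_width: -0.0
```

Emit:
play_rows([
  [0,0.003,0,0,0,0,0],
])

```text
clock: 6.35
position: [505.8, 7.7, 66.7]
ee_rot: [0.243, -0.662, 0.664, -0.247]
contact_force: [-3.6, 0.6, 18.1]
gripper_width: 0.1
```

Bottomed at z 66.7 (18 N), so full travel from contact is 10 mm, as described. Now I lift off gently and check the latch.

Emit:
play_rows([
  [0,-0.002,0,0,0,0,0],
  [0,-0.003,0,0,0,0,0],
  [0,-0.004,0,0,0,0,0],
  [0,-0.006,0,0,0,0,0],
  [0,-0.006,0,0,0,0,0],
  [0,0,0,0,0,0,0],
])

```text
clock: 6.95
position: [505.9, 7.8, 89.3]
ee_rot: [0.243, -0.662, 0.664, -0.247]
contact_force: [-0.3, 1.0, 1.0]
gripper_width: -0.0
```

```bash
cat >> h.py <<'E'
def wingrow(d):
    "first dark row of wing in columns away from the finger, sub-pixel, scene view"
    g=d['color'].astype(float).mean(2); o=[]
    for c in(284,285,301,302):
        col=g[165:195,c]; k=np.where(col<45)[0]; i=k[0] if len(k) else 0
        o.append(round(165+i-1+(col[i-1]-45)/max(col[i-1]-col[i],1),2) if i else None)
    return o
E
python3 -c "
from h import *
print('rest',wingrow(load('scene0')),'half',wingrow(load('sc6'))); d=grab('scene','sc7'); print('now',wingrow(d))
print(d['color'].astype(int).mean(2)[168:190,285].astype(int))
togo([504.5,7.5,112],220.4)"
```

```text
rest [np.float64(175.4), np.float64(175.41), np.float64(176.09), np.float64(176.15)] half [None, None, None, None]
now [np.float64(177.45), np.float64(177.45), np.float64(178.2), np.float64(178.47)]
[118 116 116 116 118 116 118 118 118  60  26  25  19  14  14  14  15  14
  20  21  22  22]
t 7.0 p [505.6   7.7  88.9] F [0.4 0.3 0. ] w -0.4 j [ 0.34  0.29 -0.44  0.   -0.84  0.37]
tool x head -139.5  z head -49.5  y [ 5.9e-03 -7.0e-04 -1.0e+00]
shift mm [  0.9 -23.1  -0.4]
rotvec [-0.0044  0.002  -0.004 ]
```

Latched: the wing row stays about 2.2 px lower, roughly 7–8 mm. Next I go beside the near wing end on its +z tool side.

Emit:
play_rows([
  [0.014,0,0.012,0,0,0,0],
  [0.013,0,0.012,-0.004,0,-0.004,0],
  [0,0,0,0,0,0,0],
  [0,0,0,0,0,0,0],
])

```text
clock: 7.4
position: [500.3, -28.6, 88.4]
ee_rot: [-0.245, 0.663, -0.663, 0.245]
contact_force: [-0.9, -0.2, -0.5]
gripper_width: 0.2
```

```bash
python3 -c "
from h import *
togo([504.5-19.8+15.6,7.5-16.9-18.3,61],220.4)"
```

```text
t 7.4 p [500.3 -28.6  88.4] F [-0.9 -0.2 -0.5] w 0.2 j [ 0.27  0.29 -0.44 -0.   -0.84  0.44]
tool x head -139.5  z head -49.5  y [-5.e-04 -0.e+00 -1.e+00]
shift mm [-0.6 27.4 -0.7]
rotvec [0.0003 0.0024 0.0004]
```

Emit:
play_rows([
  [0,0.007,0,0,0,0,0],
  [0,0.007,0,0,0,0,0],
  [0,0.006,0,0,0,0,0],
])

```text
clock: 7.7
position: [500.9, -27.3, 67.4]
ee_rot: [-0.245, 0.663, -0.663, 0.246]
contact_force: [-0.2, -0.8, -0.8]
gripper_width: -0.2
```

Emit:
play_rows([
  [0,0.003,0,0,0,0,0],
  [0,0.002,0,0,0,0,0],
  [0,0,0,0,0,0,0],
])

```text
clock: 8.0
position: [499.8, -26.9, 60.0]
ee_rot: [-0.247, 0.663, -0.663, 0.245]
contact_force: [0.5, -0.2, 0.1]
gripper_width: 0.0
```

```bash
python3 -c "
from h import *
w=grab('wrist','wr8');s=grab('scene','sc8')
togo([504.5-19.8+15.6,7.5-16.9-18.3,61],220.4)
a=cv2.resize(cv2.cvtColor(w['color'],4)[130:290,220:420],(500,400),interpolation=2); b=cv2.resize(cv2.cvtColor(s['color'],4)[150:225,265:321],(300,400),interpolation=2)
cv2.imwrite('pics/m8.png',np.clip(np.hstack([a,b])*2.2,0,255).astype(np.uint8))"
```

```text
t 8.1 p [500.1 -26.9  60.5] F [ 0.4 -0.1 -0.4] w 0.1 j [ 0.27  0.33 -0.47 -0.   -0.77  0.44]
tool x head -139.3  z head -49.3  y [-1.6e-03 -2.0e-04 -1.0e+00]
shift mm [ 0.4 -0.5  0.7]
rotvec [0.0009 0.0047 0.0013]
```

View pics/m8.png

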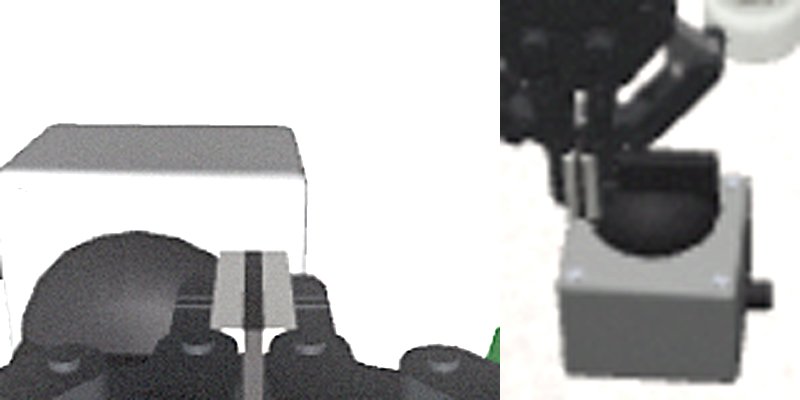

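The fingertips are beside the near wing end (scene crop (582,215)), on the correct side and touching nothing. Now pushing in and along the arc.

Emit:
play_rows([
  [0,0,-0.004,0,0,0,0],
  [0,0,-0.003,0,0,0,0],
])

```text
clock: 8.3
position: [495.8, -21.4, 60.9]
ee_rot: [-0.246, 0.663, -0.663, 0.245]
contact_force: [-0.3, 0.5, -0.3]
gripper_width: 0.5
```

Emit:
play_rows([
  [0.001,0,-0.003,0,0.08,0,0],
  [0.0015,0,-0.003,0,0.08,0,0],
])

```text
clock: 8.5
position: [490.6, -18.1, 61.5]
ee_rot: [0.19, -0.681, 0.681, -0.191]
contact_force: [1.7, -1.9, -1.4]
gripper_width: 0.3
```

```bash
cat >> h.py <<'E'
def rel():
    s,p,r=tool(); q=r.inv().apply(p-np.array([504.5,7.5,60])); A=r.as_matrix(); h=np.degrees(np.arctan2(A[1,0],A[0,0]))
    a=np.radians(40.4); d=p[:2]-[504.5,7.5]; wx=-(d@[np.cos(a),np.sin(a)]); wz=d@[np.sin(a),-np.cos(a)]
    th=np.arctan2(wx and -wz,wx); rho=np.hypot(wx,wz); est=np.arctan2(-wz,wx)+np.arcsin(min(1,16.5/rho))
    print('t',s['clock'],'p',p.round(1),'in tool x,z from axis',q[[0,2]].round(1),'tool turn',np.radians(220.4-360-h).round(3),'rest frame',wx.round(1),wz.round(1),'F',np.round(r.inv().apply(s['contact_force']),1))
E
python3 -c "
from h import *
rel()"
```

```text
t 8.5 p [490.6 -18.1  61.5] in tool x,z from axis [25.2 14.7] tool turn 0.16 rest frame 27.2 10.5 F [-0.5  1.4  2.6]
```

Emit:
play_rows([
  [0.0018,0.0005,-0.0035,0,0.1,0,0],
  [0.0018,0.0005,-0.0035,0,0.1,0,0],
  [0.0018,0.0005,-0.0035,0,0.1,0,0],
])

```text
clock: 8.8
position: [482.3, -11.6, 61.4]
ee_rot: [0.08, -0.701, 0.703, -0.084]
contact_force: [0.9, -2.8, 2.2]
gripper_width: 0.3
```

```bash
python3 -c "
from h import *
rel()"
```

```text
t 8.8 p [482.3 -11.6  61.4] in tool x,z from axis [26.  13.4] tool turn 0.472 rest frame 29.3 0.1 F [-0.3 -2.1  3. ]
```

Emit:
play_rows([
  [0.002,0.0005,-0.0035,0,0.1,0,0],
  [0.002,0.0005,-0.0035,0,0.1,0,0],
])

```text
clock: 9.0
position: [478.0, -5.7, 61.5]
ee_rot: [0.006, -0.706, 0.708, -0.012]
contact_force: [1.3, -3.2, 0.7]
gripper_width: 0.2
```

```bash
python3 -c "
from h import *
rel()"
```

```text
t 9.0 p [478.   -5.7  61.5] in tool x,z from axis [26.8 12.5] tool turn 0.68 rest frame 28.7 -7.2 F [-1.3 -0.7  3.2]
```

Estimated head angle is about 0.75 rad with a 3 N push, past the unlatch range. Now I back away sideways so the head can return.

Emit:
play_rows([
  [0,0,0.006,0,0,0,0],
  [0,0,0.01,0,0,0,0],
  [0,0,0.014,0,0,0,0],
  [0,0,0.016,0,0,0,0],
  [0,-0.01,0.012,0,0,0,0],
  [0,-0.03,0,0,0,0,0],
  [0,-0.03,0,0,0,0,0],
])

```text
clock: 9.7
position: [474.6, -69.1, 129.9]
ee_rot: [0.013, -0.706, 0.708, -0.012]
contact_force: [0.7, -0.4, -0.2]
gripper_width: 0.1
```

```bash
python3 -c "
from h import *
d=grab('scene','sc9'); print(wingrow(load('scene0')),wingrow(d)); rel()
a=cv2.resize(cv2.cvtColor(load('scene0')['color'],4)[150:225,265:321],(300,400),interpolation=2);b=cv2.resize(cv2.cvtColor(d['color'],4)[150:225,265:321],(300,400),interpolation=2)
cv2.imwrite('pics/m9.png',np.clip(np.hstack([a,b])*2.2,0,255).astype(np.uint8))"
```

```text
[np.float64(175.4), np.float64(175.41), np.float64(176.09), np.float64(176.15)] [np.float64(175.47), np.float64(175.47), np.float64(176.19), np.float64(176.21)]
t 9.75 p [478.1 -69.  135.2] in tool x,z from axis [28.6 75.7] tool turn 0.668 rest frame 69.7 41.2 F [-1.  -4.   0.3]
```

View pics/m9.png

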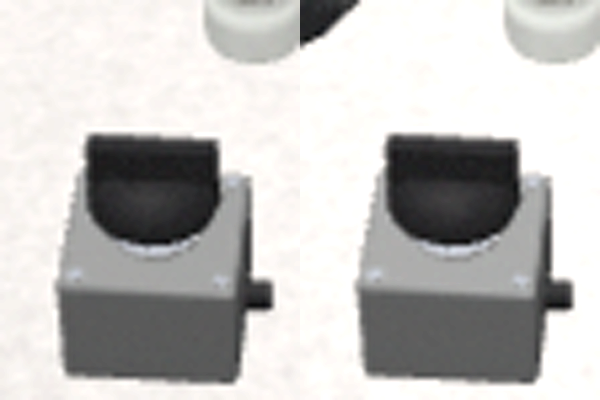

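Left is before, right is now: the head is fully up and back at its rest angle (wing rows 175.5 and 176.2 against 175.4 and 176.1 at the start). Next is the reset button at (494.4, 300).

Emit:
play_rows([
  [0,-0.015,-0.02,0,0,0,0],
  [0,0,-0.045,0,0,0,0],
  [0,0,-0.045,0,0,0,0],
  [0,0,-0.045,0,0,0,0],
  [0,0,-0.045,0,0,0,0],
  [0,0,-0.045,0,0,0,0],
  [0,0,-0.045,0,0,0,0],
  [0,0,-0.03,0,0,0,0],
  [0,0,0,0,0,0,0],
])

```text
clock: 10.65
position: [467.2, 257.7, 153.2]
ee_rot: [-0.01, 0.708, -0.706, 0.02]
contact_force: [0.3, -0.9, -0.5]
gripper_width: 0.1
```

```bash
python3 -c "
from h import *
togo([494.4,300,60],182)"
```

```text
t 10.65 p [467.2 257.7 153.2] F [ 0.3 -0.9 -0.5] w 0.1 j [ 0.81  0.26 -0.29  0.01 -1.01 -0.78]
tool x head -177.5  z head -87.5  y [ 0.014   0.0026 -0.9999]
shift mm [-27.7  93.7 -40.9]
rotvec [ 0.0021  0.0082 -0.0141]
```

Emit:
play_rows([
  [-0.014,0.005,-0.02,0,0,-0.007,0],
  [-0.013,0.01,-0.02,0,0,-0.007,0],
  [0,0.02,0,0,0,0,0],
  [0,0.01,0,0,0,0,0],
  [0,0,0,0,0,0,0],
])

```text
clock: 11.15
position: [493.6, 296.7, 106.6]
ee_rot: [-0.018, 0.708, -0.706, 0.016]
contact_force: [0.3, -0.3, 0.8]
gripper_width: 0.0
```

```bash
python3 -c "
from h import *
togo([494.4,300,60],182)
w=grab('wrist','wr10');s=grab('scene','sc10')
a=cv2.resize(cv2.cvtColor(w['color'],4)[90:290,220:420],(400,400),interpolation=2); b=cv2.resize(cv2.cvtColor(s['color'],4)[90:170,330:410],(400,400),interpolation=2)
cv2.imwrite('pics/m10.png',np.clip(np.hstack([a,b])*1.8,0,255).astype(np.uint8))"
```

```text
t 11.15 p [493.6 296.7 106.6] F [ 0.3 -0.3  0.8] w 0.0 j [ 0.82  0.38 -0.24 -0.   -0.95 -0.77]
tool x head -177.2  z head -87.2  y [-0.0026  0.0017 -1.    ]
shift mm [-1.1 46.6 -3.1]
rotvec [0.0018 0.0132 0.0025]
```

View pics/m10.png

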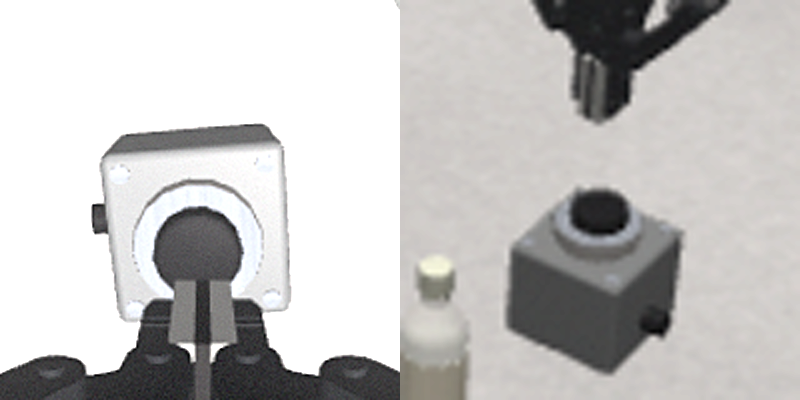

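The tips are right above the round button (wrist crop (198,245), scene crop (600,210)), with the bottle well clear. Descending.

Emit:
play_rows([
  [-0.001,0.012,-0.003,0,0,0,0],
  [0,0.014,0,0,0,0,0],
  [0,0.012,0,0,0,0,0],
  [0,0.005,0,0,0,0,0],
  [0,0,0,0,0,0,0],
])

```text
clock: 11.75
position: [496.5, 301.0, 65.6]
ee_rot: [-0.015, 0.71, -0.704, 0.019]
contact_force: [0.5, 0.1, 0.2]
gripper_width: -0.2
```

Emit:
play_rows([
  [0,0.003,0,0,0,0,0],
  [0,0.003,0,0,0,0,0],
])

```text
clock: 11.95
position: [497.1, 301.6, 60.2]
ee_rot: [-0.015, 0.71, -0.704, 0.019]
contact_force: [-0.6, -0.4, 0.7]
gripper_width: 0.2
```

Emit:
play_rows([
  [0.002,0.004,0.001,0,0,0,0],
  [0,0.004,0,0,0,0,0],
  [0,0.002,0,0,0,0,0],
])

```text
clock: 12.25
position: [495.3, 300.9, 49.9]
ee_rot: [-0.015, 0.71, -0.703, 0.02]
contact_force: [0.3, 1.0, 0.4]
gripper_width: -0.2
```

Emit:
play_rows([
  [0,0.0025,0,0,0,0,0],
  [0,0.0025,0,0,0,0,0],
])

```text
clock: 12.45
position: [495.4, 300.9, 44.8]
ee_rot: [-0.015, 0.71, -0.703, 0.02]
contact_force: [-0.4, -1.2, 2.8]
gripper_width: -0.1
```

Emit:
play_rows([
  [0,0.0025,0,0,0,0,0],
])

```text
clock: 12.55
position: [495.4, 300.9, 42.6]
ee_rot: [-0.015, 0.71, -0.703, 0.02]
contact_force: [-1.5, -0.1, 3.6]
gripper_width: 0.3
```

Emit:
play_rows([
  [0,0.0025,0,0,0,0,0],
])

```text
clock: 12.65
position: [495.5, 300.9, 40.7]
ee_rot: [-0.015, 0.71, -0.704, 0.02]
contact_force: [-6.8, -2.6, 18.6]
gripper_width: 0.1
```

Emit:
play_rows([
  [0,0.002,0,0,0,0,0],
])

```text
clock: 12.75
position: [495.6, 300.9, 40.8]
ee_rot: [-0.015, 0.71, -0.704, 0.021]
contact_force: [-7.6, -2.1, 19.4]
gripper_width: 0.1
```

Bottomed: 6 mm of travel, and 19 N against a 5 N spring. Now releasing and retreating.

Emit:
play_rows([
  [0,-0.003,0,0,0,0,0],
  [0,-0.006,0,0,0,0,0],
  [0,-0.015,0,0,0,0,0],
  [0,-0.03,0,0,0,0,0],
  [0,-0.03,0,0,0,0,0],
  [0,-0.02,0,0,0,0,0],
  [0,0,0,0,0,0,0],
  [0,0,0,0,0,0,0],
])

```text
clock: 13.55
position: [494.8, 300.2, 147.4]
ee_rot: [-0.015, 0.71, -0.703, 0.02]
contact_force: [-0.4, -0.8, -0.9]
gripper_width: 0.5
```

```bash
python3 -c "
from h import *
togo([494.4,300,60],182)
d=grab('scene','sc11'); a=load('scene0'); print(wingrow(a),wingrow(d))
df=np.abs(a['color'].astype(int)-d['color'].astype(int)).max(2)
for n,(x,y,w,h) in dict(reset=(345,122,45,42),stop=(268,168,55,55),start=(160,255,65,65),spray=(327,140,20,38),jar=(300,135,25,28),glasses=(368,178,80,68),lens=(345,245,40,30),screw=(212,228,52,36),brush=(183,200,60,30),tray=(230,268,105,95),green=(218,150,46,48)).items(): print(n,(df[y:y+h,x:x+w]>35).sum())
a=cv2.resize(cv2.cvtColor(d['color'],4),(800,500)); cv2.imwrite('pics/m11.png',np.clip(a*1.5,0,255).astype(np.uint8))"
```

```text
t 13.55 p [494.8 300.2 147.4] F [-0.4 -0.8 -0.9] w 0.5 j [ 0.82  0.34 -0.19 -0.   -1.03 -0.77]
tool x head -177.1  z head -87.1  y [ 0.0071  0.0097 -0.9999]
shift mm [ 1.  87.4  1. ]
rotvec [ 0.0094  0.0149 -0.0075]
[np.float64(175.4), np.float64(175.41), np.float64(176.09), np.float64(176.15)] [np.float64(175.45), np.float64(175.44), np.float64(176.14), np.float64(176.15)]
reset 0
stop 0
start 0
spray 0
jar 0
glasses 0
lens 0
screw 0
brush 0
tray 0
green 0
```

View pics/m11.png

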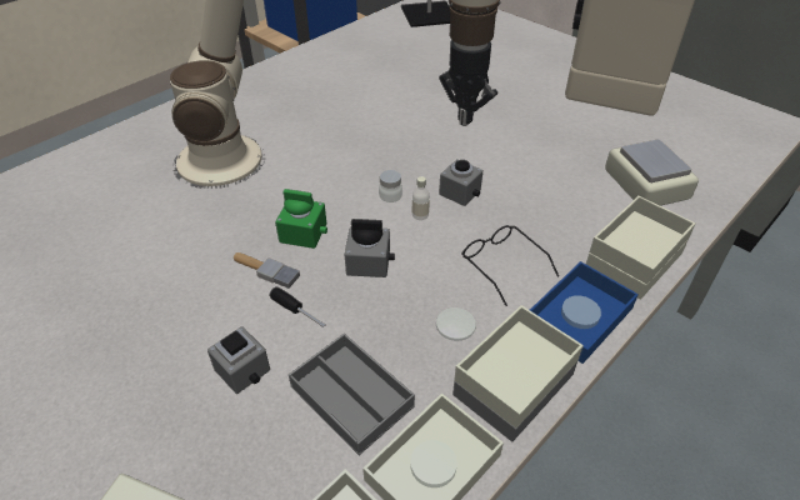

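The view matches the start: the stop at (368,240) and the reset button at (461,170) are both out, nothing loose has moved, and the arm is clear.

```bash
python3 -c "
from h import *
print(job_done())"
```

```text
the job is handed in; nothing more can be done
None
```

The stop check is done and handed in, with the robot clock at 13.6 s at the last check. No verdict came back.

- **Stop button:** I pressed the wing with shut fingertips until it bottomed, with about 10 mm of travel and an 18 N peak. After I let go, the head stayed down by roughly 7 mm in the image, so it had latched. I then pushed the near wing end clockwise to about 0.75 rad (estimated from the tool pose) with about 3 N and backed off. The scene image shows the head fully up and back at its rest angle, with wing rows within 0.1 px of the start.
- **Reset button:** I pressed it about 6 mm to the bottom, reaching about 19 N on the tool, then released it. It looks the same as at the start.
- **Final check:** comparing the scene image before and after, no pixel changed around the three stations, the green look-alike or any of the loose things. The square start button was never approached. The arm was clear, with only noise-level force readings.
- **What disagreed:** the fingertips touched with the reported TCP (tool point) about 35 mm below the real contact height, at both buttons. I found the contact heights by force and by the camera images instead. I also overshot sideways a few millimetres during the approach and corrected it before contact.

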